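# Tools back into the shadow foam

### The job

The job is finished: put the red screwdriver, the amber screwdriver, the pliers and the tape measure back into the foam of the tool tray, each in the cutout of its own shape and size, the right way round and lying right down on the blue bottom of its cutout. Leave the jar of screws and the pencil where they are.

Things in the scene. Friction and masses are not known exactly. Their poses are not given: they have to be found in the camera images.
- red_driver: screwdriver with RED handle, 215 mm long, lying flat. Origin midway along its axis line, 3 mm below its lowest point. y points from tip to handle end: handle from y = +7 to +107 mm, 24 mm wide (across x, close the fingers there), z = +3 to +31 mm; thin steel shaft and tip from y = +7 to -107 mm. Centre of mass about y = +50 mm; 0.1 kg
- amber_driver: screwdriver with AMBER (orange-yellow) handle, 180 mm long, lying flat. Origin midway along its axis line, 2 mm below its lowest point. y points from tip to handle end: handle from y = +5 to +90 mm, 22 mm wide (across x, close the fingers there), z = +2 to +27 mm; thin steel shaft and tip from y = +5 to -89 mm. Centre of mass about y = +42 mm; 0.1 kg
- pliers: combination pliers with red grips, 183 mm long, 16 mm thick, lying flat, shut. Origin at the underside, midway along. y points from grips to jaws: both grips side by side from y = -89 to +30 mm, 37 to 44 mm wide over the two (across x); steel head 22 mm wide from y = +30 to +90 mm. Centre of mass and good grip about y = 0, across both grips; 0.24 kg
- tape_rule: yellow tape measure, black disc on its flank, standing upright, 65 mm tall, 36 mm thick across x (close the fingers on the flanks); case from y = -28 to +41 mm, small steel end hook low at the -y end (to y = -42 mm). Origin at the underside. Good grip: y = +6 mm, about z = +35 mm; 0.24 kg
- red_driver_foam: foam insert for the red screwdriver: one of four black 76 x 246 x 20 mm slabs in a red tray (rim 27 mm high). Blue-floored cutout, 12 mm deep: the LONGER screwdriver outline: handle part y = -2 to +115 mm, 40 mm wide, finger scoops; shaft part to y = -115 mm, 22 mm wide. Origin mid-slab, underside, 4 mm over bench; cutout floor z = +8 mm. Home: tool origin above this, axes parallel. Fixed
- amber_driver_foam: foam insert for the amber screwdriver: one of four black 76 x 246 x 20 mm slabs in a red tray (rim 27 mm high). Blue-floored cutout, 12 mm deep: the SHORTER screwdriver outline: handle part y = -4 to +98 mm, 37 mm wide, finger scoops; shaft part to y = -98 mm, 21 mm wide. Origin mid-slab, underside, 4 mm over bench; cutout floor z = +8 mm. Home: tool origin above this, axes parallel. Fixed
- pliers_foam: foam insert for the pliers: one of four black 76 x 246 x 20 mm slabs in a red tray (rim 27 mm high). Blue-floored cutout, 8 mm deep: broad part for the grips y = -98 to +37 mm, 57 mm wide; narrower part for the head on to y = +98 mm, 36 mm wide. Origin mid-slab, underside, 4 mm over bench; cutout floor z = +12 mm. Home: tool origin above this, axes parallel. Fixed
- tape_rule_foam: foam insert for the tape measure: one of four black 76 x 246 x 20 mm slabs in a red tray (rim 27 mm high). Blue-floored cutout, 14 mm deep: the shortest: y = -36 to +49 mm, 51 mm wide; 28 mm wide bay for the hook on to y = -53 mm. Origin mid-slab, underside, 4 mm over bench; cutout floor z = +6 mm. Home: tool origin above this, axes parallel. Fixed
- screw_jar: bystander: glass jar of screws with a brass-coloured lid, 68 mm across, 92 mm tall, standing among the tools; origin at the underside; to be left alone
- red_pencil: bystander: flat red carpenter's pencil, 14 x 166 x 8 mm, lying in front of the tool tray; origin at the underside, midway along; to be left alone

How it is judged:
By the outcome, as a careful person would: the job done as asked, in the order asked, and still so for the second after the job is handed in, with the robot touching nothing.
It also fails if it takes over 102 s, if anything falls off the work surface, if the arm or the gripper's body presses on something with over 40 N, if the wrist force passes 120 N, or if a joint passes its speed limit or range.

### The arm

A 6-joint arm with a two-finger parallel gripper is mounted at the origin on a cart in front of the work surface, level with it; the furniture and walls round the work are solid. World frame = base frame: x ahead of the robot, y to its left, z up, the work surface at z = 0. Lengths are in m, angles in degrees, forces in N, time in s.
With the tool pointing down it reaches from about 0.325 to 0.85 m from the base axis. Payload 15.5 kg.
Tool frame: the origin (TCP) lies between the finger pads, 19 mm behind the fingertips; this is the grasp point; z points along the fingers, y is the line along which they close (so a half turn about z gives the same grasp; the last joint's range is limited). The gripper opens to 91 mm and grips with 3 to 60 N. Pads are 32 mm wide; open, the fingers measure 118 mm over their backs; the gripper's body (76 mm by 178 mm) begins 60 mm behind the grasp point.
Start: joints at [68.44, 28.281, 77.091, -0, 74.628, -5.472], TCP at [0.173, 0.601, 0.233] pointing down, gripper open.
Joint ranges: [-166.48, 166.48], [-47.26, 123.95], [12.59, 153.08], [-70.14, 250.14], [6.76, 159.57], [-176.63, 176.63]. Speed limits (degrees/s): [108.29, 108.29, 147.25, 172.46, 172.46, 172.46].

### API

Orientations are given as a 3x3 rotation matrix whose columns are the frame's x, y, z axes.
In Python, from rig import arm gives the robot as it stands. Calls block until the motion is done:
- arm.move_to(position, orientation): joint-space move of the TCP to a pose.
- arm.move_l(position, orientation=None, feed=0.15): straight line of the TCP; orientation=None keeps the orientation; feed is the mean speed in m/s.
- arm.move_joints(angles): joint-space move.
- arm.grip(opening): finger opening in m; the grip force is fixed at half the most; returns when the fingers have stopped.
- arm.sleep(seconds).
- arm.solve_ik(position, orientation): joint angles nearest the present ones, or None.
- arm.snapshot(name): name is "scene" or "top"; returns the picture (400x640x3 uint8, red, green, blue); there is no depth.
- arm.get_calibration(name): a dict with "intrinsics" (3x3 intrinsics, pixels), "cam_to_world" (4x4, takes a point from camera to world coordinates). Camera axes: x right, y down, z forward; pixel columns grow to the right and rows downward; lengths in m; the calibration is good to about 2 mm. A picture is of the moment at which its call begins. get_calibration takes no time and is no camera call.
A pose or a line that the arm cannot do raises arm.Unreachable and nothing moves.
- arm.sign_off(): hands the job in; it is judged then, once.
Readings, each from a call of its own:
- arm.current_t(): time.
- arm.current_joint_positions(): joint angles.
- arm.current_dq(): joint speeds.
- arm.current_tau(): joint torques, N m.
- arm.current_ee_pos(): TCP position.
- arm.current_tool_rot(): TCP orientation.
- arm.current_force(): force on the tool from outside, world axes, zero at the start.
- arm.current_torque(): the same for the moment, N m.
- arm.current_width(): finger opening in m.
- arm.current_grasp_force(): force on a finger pad.
Only numpy, scipy, OpenCV 4.12 (cv2) and the standard library are available. Lean on these libraries where they do the work, as an engineer would, in place of code of your own. Each camera call takes 0.05 s, during which the arm holds its last target. There are 200 camera calls.

## Working session

There is one attempt and no reset: what is moved stays moved. The work goes in short steps, each a Python script; the robot and the scene stay as the last script left them, time stands still between calls to the robot, and variables do not carry over. Pictures are saved under pics/ and viewed, at most 14 in all, crops included, and the job is handed in when it is done.

```bash
ls; mkdir -p pics; python3 - <<'E'
from rig import arm
import cv2,numpy as np
for n in("top","scene"):
    im=arm.snapshot(n); cv2.imwrite(f"pics/{n}0.png",cv2.resize(im[:,:,::-1],(800,500),interpolation=cv2.INTER_CUBIC)); cv2.imwrite(f"raw_{n}.png",im[:,:,::-1])
    c=arm.get_calibration(n); print(n,np.round(c["intrinsics"],1).tolist(),np.round(c["cam_to_world"],3).tolist())
print(arm.current_t())
E
```

```text
pics
top [[479.5, 0.0, 315.2], [0.0, 479.5, 202.6], [0.0, 0.0, 1.0]] [[-0.026, -0.997, 0.069, 0.383], [-1.0, 0.027, 0.014, -0.071], [-0.016, -0.068, -0.998, 1.389], [0.0, 0.0, 0.0, 1.0]]
scene [[513.7, 0.0, 308.6], [0.0, 513.7, 197.3], [0.0, 0.0, 1.0]] [[0.524, -0.488, 0.698, -0.674], [-0.851, -0.317, 0.418, -0.758], [0.018, -0.813, -0.582, 1.01], [0.0, 0.0, 0.0, 1.0]]
0.1
```

View pics/top0.png

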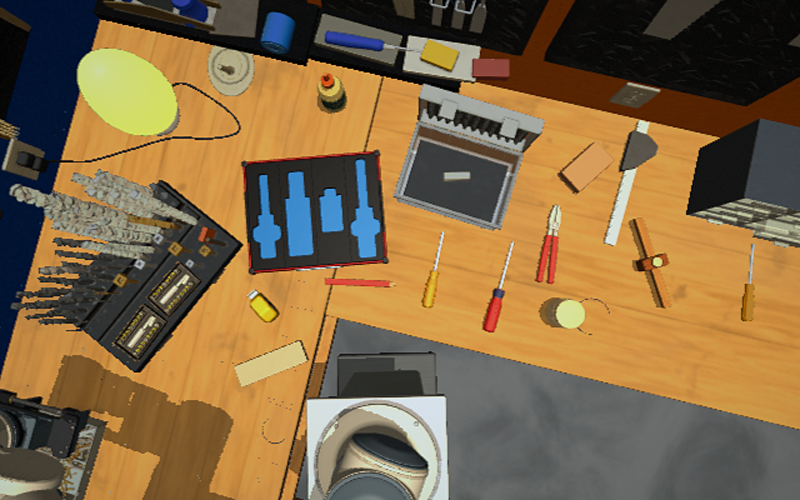

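View pics/scene0.png

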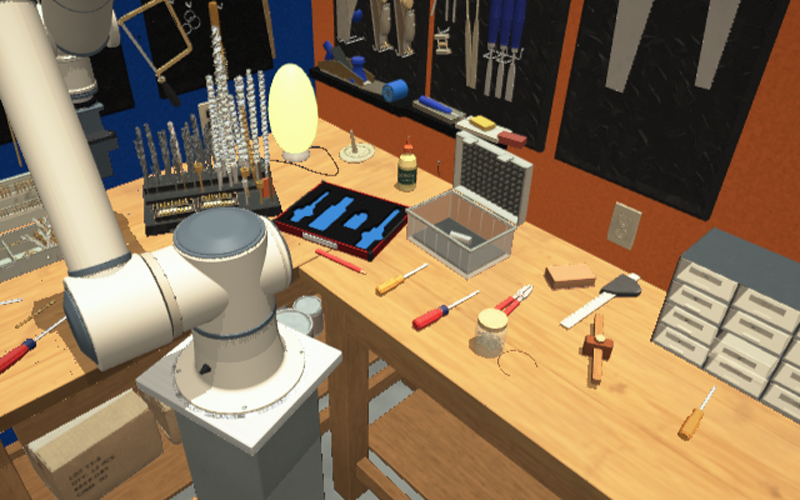

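The top view shows the tray at (315,212) and its cutouts, left to right: short driver, pliers, tape, long driver. Amber driver is at (433,270), red at (497,287), pliers at (548,245), jar at (563,313), and a yellow object that is probably the tape at (262,305). A second amber driver at (748,285) is out of reach and is a decoy. Next I rectify the pictures and segment them.

```bash
cat > h.py <<'E'
import numpy as np,cv2
from rig import arm
def P(name="top"):
    c=arm.get_calibration(name); return c["intrinsics"],np.linalg.inv(c["cam_to_world"])
def proj(p,name="top"):
    K,W=P(name); p=np.atleast_2d(p); q=(W[:3,:3]@p.T).T+W[:3,3]; q=(K@q.T).T; return q[:,:2]/q[:,2:]
def back(uv,z,name="top"):
    c=arm.get_calibration(name);K,C=c["intrinsics"],c["cam_to_world"];uv=np.atleast_2d(uv)
    d=(C[:3,:3]@np.linalg.inv(K)@np.c_[uv,np.ones(len(uv))].T).T; s=(z-C[2,3])/d[:,2]; return C[:3,3]+d*s[:,None]
def rectify(im,z,x0,x1,y0,y1,s=1000,name="top"):
    # image up = +x, right = -y
    w=np.array([[x1,y1,z],[x1,y0,z],[x0,y0,z],[x0,y1,z]]); W,H=int((y1-y0)*s),int((x1-x0)*s)
    M=cv2.getPerspectiveTransform(proj(w,name).astype(np.float32),np.float32([[0,0],[W,0],[W,H],[0,H]]))
    return cv2.warpPerspective(im,M,(W,H),flags=cv2.INTER_CUBIC)
E
python3 - <<'E'
from h import *
im=cv2.imread("raw_top.png")
r=rectify(im,0.01,0.25,0.75,-0.42,0.38)
for i in range(0,800,100): cv2.line(r,(i,0),(i,499),(255,255,255),1); cv2.putText(r,f"{.38-i/1000:.2f}",(i,10),0,.35,(0,0,0))
for i in range(0,500,100): cv2.line(r,(0,i),(799,i),(255,255,255),1); cv2.putText(r,f"{.75-i/1000:.2f}",(0,i+12),0,.35,(0,0,0))
cv2.imwrite("pics/rect.png",r)
h=cv2.cvtColor(im,cv2.COLOR_BGR2HSV)
m=cv2.inRange(h,(95,120,90),(115,255,255))
n,l,st,c=cv2.connectedComponentsWithStats(m)
for i in range(1,n):
    if st[i,4]>80: print(st[i],np.round(back(c[i],.012),3))
E
```

```text
[209  10  26  29 534] [[1.019 0.212 0.012]]
[260  25  47  15 314] [[0.984 0.032 0.012]]
[280 127  24  79 973] [[0.566 0.016 0.012]]
[ 228  137   23   68 1197] [[0.568 0.169 0.012]]
[202 140  23  67 774] [[0.555 0.245 0.012]]
[255 151  20  35 562] [[0.58  0.093 0.012]]
```

View pics/rect.png

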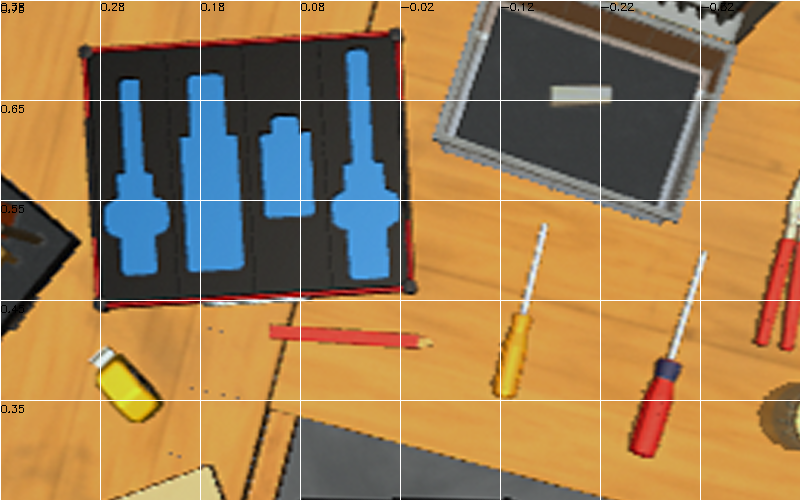

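Rectified at 1 mm/px with cutouts left to right amber, pliers, tape, red. Approximate points:

| Tool | Tip | Handle end | Length |
|---|---|---|---|
| Amber driver | (.525,-.165) | (.353,-.125) | 177 mm |
| Red driver | (.498,-.325) | (.295,-.261) | 213 mm |

Both lengths agree with the sizes given. Next I fit the cutouts and take close-ups of the tape, pliers and jar.

```bash
cat > fit.py <<'E'
from h import *
from scipy.optimize import minimize
def world(pts,z,p):
    c,s=np.cos(p[2]),np.sin(p[2]); pts=np.asarray(pts,float)/1000
    return np.c_[pts@np.array([[c,s],[-s,c]])+p[:2],np.full(len(pts),z)]
def ras(uv,shape,o,S=8,hull=False):
    m=np.zeros(shape,np.uint8); q=((uv-o+.5)*S)
    if hull: q=cv2.convexHull(q.astype(np.float32))[:,0]
    cv2.fillPoly(m,[np.round(q).astype(np.int32)],1); return m
def hol(a,b,w1,c,w2): # broad y a..b width w1, narrow b..c width w2
    return [(-w1/2,a),(w1/2,a),(w1/2,b),(w2/2,b),(w2/2,c),(-w2/2,c),(-w2/2,b),(-w1/2,b)]
CUT={"amber":(hol(98,-4,37,-98,21),.012,3),"pliers":(hol(-98,37,57,98,36),.016,2),"tape":(hol(49,-36,51,-53,28),.010,4),"red":(hol(115,-2,40,-115,22),.012,1)}
if __name__=="__main__":
    im=cv2.imread("raw_top.png"); o=np.array([190,115]); S=8
    cr=cv2.resize(im[115:220,190:320],None,fx=S,fy=S,interpolation=cv2.INTER_CUBIC)
    h=cv2.cvtColor(cr,cv2.COLOR_BGR2HSV); m=cv2.inRange(h,(95,110,110),(115,255,255))//255
    n,l,st,c=cv2.connectedComponentsWithStats(m)
    order=sorted([i for i in range(1,n) if st[i,4]>5000],key=lambda i:c[i][0])
    for k,i in zip(["amber","pliers","tape","red"],order):
        pts,z,_=CUT[k]; M=(l==i).astype(np.uint8)
        def cost(p):
            a=ras(proj(world(pts,z,p)),M.shape,o)&ras(proj(world(pts,.024,p)),M.shape,o)
            return 1-(a&M).sum()/(a|M).sum()
        w=back(c[i]/S+o-.5,z)[0]; best=None
        for y in ([0.] if k=="pliers" else [np.pi]):
            for d in (-.2,-.13,-.05,.05):
              r=minimize(cost,[w[0],w[1],(y if k!="pliers" else 0)-np.pi/2+d+.13],method="Nelder-Mead",options=dict(initial_simplex=None,xatol=1e-4,fatol=1e-4))
              if best is None or r.fun<best.fun: best=r
        p=best.x; print(k,np.round(p[:2],4),"yaw",round(np.degrees(p[2]),2),"ydir",np.round([-np.sin(p[2]),np.cos(p[2])],3),"IoU",round(1-best.fun,3))
E
sed -i 's/(y if k!="pliers" else 0)-np.pi\/2+d+.13/y+d+.13/' fit.py
python3 fit.py
python3 - <<'E'
from h import *
im=cv2.imread("raw_top.png")
a=rectify(im,0.008,.27,.52,-.5,-.32,2400); b=rectify(im,0.0,.3,.45,.2,.32,2400)
A=np.zeros((600,730,3),np.uint8); A[:,:432]=a; A[:360,440:728]=b; cv2.imwrite("pics/crop.png",A)
E
```

```text
amber [0.5288 0.306 ] yaw 183.72 ydir [ 0.065 -0.998] IoU 0.285
pliers [0.5229 0.1703] yaw -4.31 ydir [0.075 0.997] IoU 0.201
tape [0.5811 0.0928] yaw 93.07 ydir [-0.999 -0.054] IoU 0.972Traceback (most recent call last):
  File "fit.py", line 27, in <module>
    r=minimize(cost,[w[0],w[1],y+d+.13],method="Nelder-Mead",options=dict(initial_simplex=None,xatol=1e-4,fatol=1e-4))
    res = _minimize_neldermead(fun, x0, args, callback, bounds=bounds,
                               **options)
    fxcc = func(xcc)
    fx = function(np.copy(x), *(wrapper_args + args))
  File "fit.py", line 22, in cost
    a=ras(proj(world(pts,z,p)),M.shape,o)&ras(proj(world(pts,.024,p)),M.shape,o)
          ~~~~^^^^^^^^^^^^^^^^
  File "h.py", line 6, in proj
    K,W=P(name); p=np.atleast_2d(p); q=(W[:3,:3]@p.T).T+W[:3,3]; q=(K@q.T).T; return q[:,:2]/q[:,2:]
        ~^^^^^^
  File "h.py", line 4, in P
    c=arm.get_calibration(name); return c["intrinsics"],np.linalg.inv(c["cam_to_world"])
ValueError: time passes only in moves, steps and waits
```

View pics/crop.png

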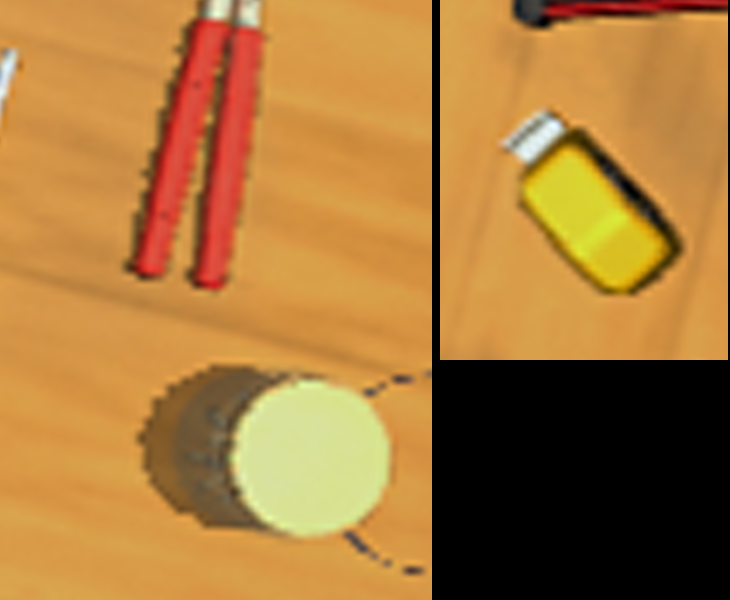

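The crop shows pliers grips ending at about (.403,-.395), jar base at about (.335,-.411), and the tape with its hook end at about (.395,.283). Next I cache the calibration and fit the cutouts and the tape.

```bash
python3 - <<'E'
s=open('h.py').read()
s=s.replace("from rig import arm","import os\nfrom rig import arm\nif not os.path.exists('cal.npy'):\n    np.save('cal.npy',{n:arm.get_calibration(n) for n in ('top','scene')},allow_pickle=True)\nCAL=np.load('cal.npy',allow_pickle=True).item()").replace("c=arm.get_calibration(name)","c=CAL[name]")
open('h.py','w').write(s)
s=open('fit.py').read()
s=s.replace("for y in ([0.] if k==\"pliers\" else [np.pi]):","for y in ([-np.pi/2] if k==\"pliers\" else [np.pi/2]):").replace("for d in (-.2,-.13,-.05,.05)","for d in (-.1,)")
s=s.replace("w=back(","w=back(").replace('"IoU"','"IoU"')
s=s.replace("[w[0],w[1],y+d+.13],","[w[0],w[1],y],").replace("initial_simplex=None","initial_simplex=np.array([w[0],w[1],y+.05])+np.array([[.0,0,0],[.02,0,0],[0,.01,0],[0,0,.1]])-np.array([.005,.003,.03])")
s+='''
    # tape
    o=np.array([190,225]); cr=cv2.resize(im[225:270,190:235],None,fx=S,fy=S,interpolation=cv2.INTER_CUBIC)
    h=cv2.cvtColor(cr,cv2.COLOR_BGR2HSV); m=(((h[...,0]>=23)&(h[...,0]<=35)&(h[...,1]>170))|(h[...,2]<90)).astype(np.uint8)
    m=cv2.morphologyEx(m,cv2.MORPH_CLOSE,np.ones((9,9),np.uint8))
    n,l,st,c=cv2.connectedComponentsWithStats(m); i=1+np.argmax(st[1:,4]); M=(l==i).astype(np.uint8)
    box=[(-18,-28),(18,-28),(18,41),(-18,41)]; b=[(-18,-20),(18,-20),(18,33),(-18,33)]
    def cost(p):
        a=ras(np.r_[proj(world(box,.0,p)),proj(world(box,.053,p)),proj(world(b,.065,p))],M.shape,o,hull=True)
        return 1-(a&M).sum()/(a|M).sum()
    x0=np.array([.37,.26,np.radians(127-270)])
    for y0 in (-130,-140,-150):
        x0[2]=np.radians(y0)
        r=minimize(cost,x0,method="Nelder-Mead",options=dict(initial_simplex=x0+np.array([[0,0,0],[.01,0,0],[0,.01,0],[0,0,.15]]),xatol=1e-4,fatol=1e-4))
        p=r.x; print("tape",np.round(p[:2],4),"yaw",round(np.degrees(p[2]),2),"IoU",round(1-r.fun,3),"hookend",np.round(world([(0,-42)],0,p),4))
    cv2.imwrite("mask.png",M*255)
    print("pl tip",back([444,164.8],.008),"grip end",[.403,-.3946])
'''
open('fit.py','w').write(s)
E
python3 fit.py
```

```text
amber [0.5727 0.2443] yaw 93.29 ydir [-0.998 -0.057] IoU 0.826
pliers [0.5766 0.1682] yaw -86.88 ydir [0.999 0.054] IoU 0.978
tape [0.5811 0.0927] yaw 93.27 ydir [-0.998 -0.057] IoU 0.972
red [0.5853 0.0171] yaw 93.61 ydir [-0.998 -0.063] IoU 0.861
tape [0.3577 0.24  ] yaw -33.63 IoU 0.609 hookend [[0.3344 0.2051 0.    ]]
tape [0.3566 0.2375] yaw -35.64 IoU 0.609 hookend [[0.3321 0.2034 0.    ]]
tape [0.3568 0.238 ] yaw -34.76 IoU 0.609 hookend [[0.3329 0.2035 0.    ]]
pl tip [[ 0.57764711 -0.42627192  0.008     ]] grip end [0.403, -0.3946]
```

```bash
sed -i 's/(-130,-140,-150)/(130,140,150)/; s/x0=np.array(\[.37,.26,/x0=np.array([.37,.25,/' fit.py; python3 fit.py | grep tape
python3 - <<'E'
from fit import *
im=cv2.imread("raw_top.png")
K=4; big=cv2.resize(im,None,fx=K,fy=K,interpolation=cv2.INTER_CUBIC)
def poly(box,p,zs,col):
    for z in zs: cv2.polylines(big,[np.round((proj(world(box,z,p))+.5)*K).astype(np.int32)],True,col,1)
R=lambda w,a,b:[(-w/2,a),(w/2,a),(w/2,b),(-w/2,b)]
def yaw(d): return np.arctan2(-d[0],d[1])
red=[.3965,-.293,yaw((-.203,.064))]; am=[.439,-.145,yaw((-.172,.040))]; pl=[.4903,-.4105,yaw((.984,-.1787))]
for p,a,b,c,w in((red,7,107,-107,24),(am,5,90,-89,22)):
    poly(R(w,a,b),p,[.014],(255,0,0)); poly(R(6,c,a),p,[.014],(255,0,0))
poly(R(42,-89,30),pl,[.008],(255,0,0)); poly(R(22,30,90),pl,[.008],(255,0,0))
cv2.imwrite("pics/ov.png",big[4*160:4*275,4*330:4*460][:460,:])
print(red,am,pl)
E
```

```text
tape [0.5811 0.0927] yaw 93.27 ydir [-0.998 -0.057] IoU 0.972
tape [0.3654 0.2501] yaw 145.15 IoU 0.609 hookend [[0.3894 0.2846 0.    ]]
tape [0.3666 0.2519] yaw 144.19 IoU 0.609 hookend [[0.3912 0.286  0.    ]]
tape [0.3682 0.2546] yaw 145.9 IoU 0.606 hookend [[0.3918 0.2894 0.    ]]
[0.3965, -0.293, np.float64(1.2653890422449696)] [0.439, -0.145, np.float64(1.3422996875030342)] [0.4903, -0.4105, np.float64(-1.7504441278405667)]
```

View pics/ov.png

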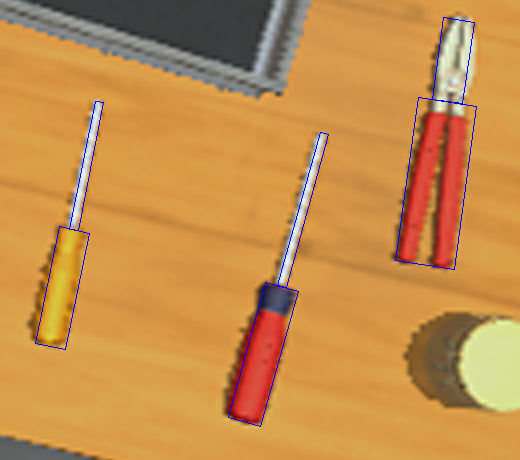

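Overlays fit the drivers and pliers well. I start with the red driver.

```bash
cat > ops.py <<'E'
from h import *
def Rg(yaw,s):
    Y=s*np.array([np.cos(yaw),np.sin(yaw),0]);Z=np.array([0,0,-1.]);return np.c_[np.cross(Y,Z),Y,Z]
def pt(p,y,z):
    return np.array([p[0]-np.sin(p[2])*y,p[1]+np.cos(p[2])*y,z])
def sign(a,b,y):
    best=None
    for s in(1,-1):
        q=[arm.solve_ik(pt(p,y,.12),Rg(p[2],s)) for p in(a,b)]
        if any(v is None for v in q): continue
        m=max(abs(v[5]) for v in q)
        if best is None or m<best[0]: best=(m,s)
    print("sign",best); return best[1]
def pick(p,y,z,s,zup=.2):
    R=Rg(p[2],s); arm.move_to(pt(p,y,zup),R); arm.grip(.091)
    arm.move_l(pt(p,y,z+.03),feed=.25); arm.move_l(pt(p,y,z),feed=.06); arm.grip(0.)
    print("width",arm.current_width(),"force",arm.current_grasp_force()); arm.move_l(pt(p,y,zup),feed=.2)
    print("lifted",arm.current_width(),arm.current_grasp_force(),"t",arm.current_t())
def place(p,y,z,s,opening,zup=.2):
    R=Rg(p[2],s); arm.move_to(pt(p,y,zup),R); arm.move_l(pt(p,y,z+.03),feed=.25); arm.move_l(pt(p,y,z),feed=.05)
    print("F",np.round(arm.current_force(),1)); arm.grip(opening); arm.move_l(pt(p,y,z+.05),feed=.1); arm.move_l(pt(p,y,zup),feed=.3); print("t",arm.current_t())
def snap(name,file,crop=None,box=None):
    im=arm.snapshot(name)[:,:,::-1]; cv2.imwrite("raw_"+file,im)
RED=[.3965,-.293,1.2654]; AM=[.439,-.145,1.3423]; PL=[.4903,-.4105,-1.7504]
Y=np.radians(93.3)
FR=[.5855,.0171,Y];FA=[.5725,.2443,Y];FP=[.5766,.1682,Y-np.pi];FT=[.5811,.0927,Y]
E
python3 - <<'E'
from ops import *
s=sign(RED,FR,.048); pick(RED,.048,.028,s); place(FR,.048,.041,s,.036)
r=rectify(arm.snapshot("top")[:,:,::-1],.03,.42,.72,-.05,.30,2000); cv2.imwrite("pics/p1.png",r)
E
```

```text
sign (np.float64(81.86463969847219), -1)
width 0.0244663132818932 force 29.98321831226349
lifted 0.024032732063676003 29.982759654521942 t 6.8583
F [-1.4 -2.1 -1.7]
t 11.1583
```

View pics/p1.png

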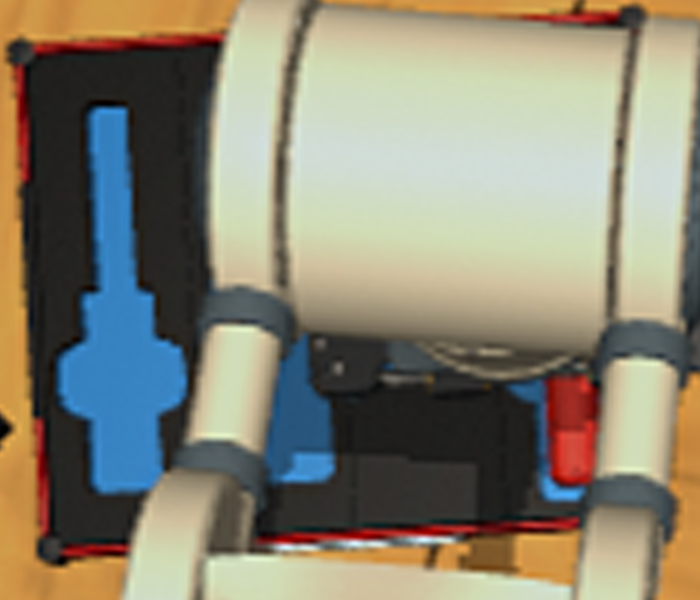

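The arm hides most of the tray, but the red handle at (570,430) lies in its cutout. I pick up amber next and look at the tray while the arm is over the amber driver.

```bash
python3 - <<'E'
from ops import *
s=sign(AM,FA,.040); pick(AM,.040,.027,s)
r=rectify(arm.snapshot("top")[:,:,::-1],.03,.42,.72,-.05,.30,2000); cv2.imwrite("pics/p2.png",r)
E
```

```text
sign (np.float64(103.78602280231414), 1)
width 0.02164231483725581 force 29.99629318714142
lifted 0.02113430236420754 29.99593734741211 t 18.45
```

View pics/p2.png

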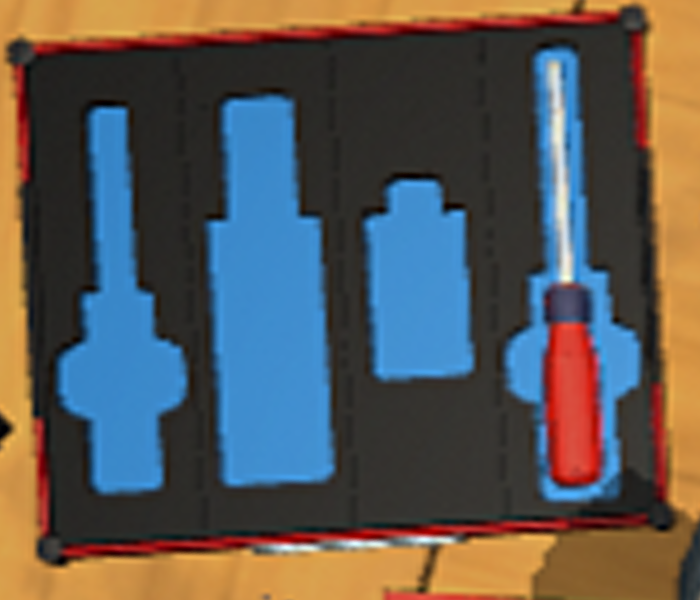

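Red lies centred in the long cutout. Next I place amber and pick the pliers.

```bash
python3 - <<'E'
from ops import *
place(FA,.040,.040,1,.034)
s=sign(PL,FP,.0); pick(PL,.0,.028,s); print("s",s)
im=arm.snapshot("top")[:,:,::-1]; cv2.imwrite("raw3.png",im)
r=rectify(im,.03,.32,.72,-.05,.34,1500); cv2.imwrite("pics/p3.png",r)
E
```

```text
F [ 1.1  0.2 -1.6]
t 22.9833
sign (np.float64(97.26773032949008), 1)
width 0.03529901423590245 force 29.921424482599832
lifted 0.03584812500701038 29.92068460502196 t 29.5583
s 1
```

View pics/p3.png

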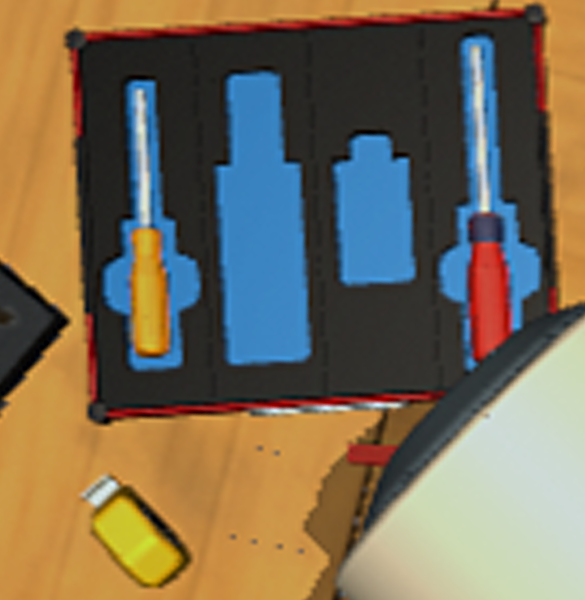

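Amber is in place, and the tape is at about (135,535) in this picture. Next I place the pliers and overlay the tape hypothesis.

```bash
python3 - <<'E'
from ops import *
from fit import world,ras
from scipy.optimize import minimize
place(FP,.0,.0445,1,.052)
im=cv2.imread("raw3.png"); o=np.array([190,225]); S=8
cr=cv2.resize(im[225:270,190:235],None,fx=S,fy=S,interpolation=cv2.INTER_CUBIC)
f=cr.astype(float); g=f[...,1]/(f[...,2]+1); bl=f[...,0]/(f[...,2]+1)
M=((g>.74)&(bl<.35)|(f.max(2)<95)).astype(np.uint8)
M=cv2.morphologyEx(M,cv2.MORPH_OPEN,np.ones((7,7),np.uint8)); n,l,st,c=cv2.connectedComponentsWithStats(M)
i=l[int((244-225)*8),int((210-190)*8)]; M=(l==i).astype(np.uint8); print("area",M.sum(),"i",i)
box=[(-18,-28),(18,-28),(18,41),(-18,41)]; b=[(-18,-20),(18,-20),(18,33),(-18,33)]
def cost(p):
    a=ras(np.r_[proj(world(box,.0,p)),proj(world(box,.053,p)),proj(world(b,.065,p))],M.shape,o,hull=True); return 1-(a&M).sum()/(a|M).sum()
x0=np.array([.3628,.2563,np.radians(130)])
r=minimize(cost,x0,method="Nelder-Mead",options=dict(initial_simplex=x0+np.array([[0,0,0],[.01,0,0],[0,.01,0],[0,0,.1]]),xatol=1e-4,fatol=1e-4))
print(r.x,np.degrees(r.x[2]),r.fun,cost(x0),"hook",world([(0,-42)],0,r.x))
def draw(p,col):
    out=cr.copy()
    for pts,z in((box,0),(box,.053),(b,.065),([(-5,-28),(5,-28),(5,-42),(-5,-42)],.005)):
        cv2.polylines(out,[np.round((proj(world(pts,z,p))-o+.5)*S).astype(np.int32)],True,col,1)
    return out
cv2.imwrite("pics/t.png",np.hstack([draw(x0,(255,0,0)),draw(r.x,(255,0,255))]))
cv2.imwrite("pics/p4.png",rectify(arm.snapshot("top")[:,:,::-1],.03,.42,.72,-.05,.30,2000))
E
```

```text
F [-0.1 -0.1 -2.9]
t 34.725
area 13905 i 5
[0.36387151 0.25765176 2.68226275] 153.68233495949204 0.491994870855468 0.520434557682359 hook [[0.38249211 0.29529845 0.        ]]
```

View pics/t.png

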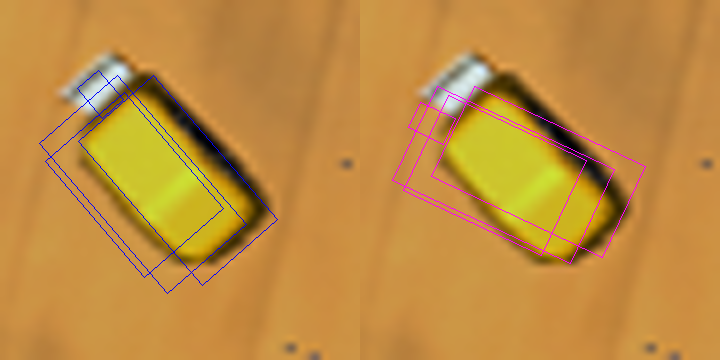

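The tape silhouette looks smaller than the 65 mm-tall model, so I cross-check it with the scene camera with the arm moved aside.

```bash
python3 - <<'E'
from ops import *
q=arm.current_joint_positions(); q=np.array(q,float); q[0]=-20; arm.move_joints(q)
a=arm.snapshot("scene")[:,:,::-1]; t=arm.snapshot("top")[:,:,::-1]; cv2.imwrite("raw_s5.png",a); cv2.imwrite("raw_t5.png",t); print(arm.current_t())
u=proj([[.363,.256,.03]],"scene")[0]; print(u)
x,y=np.round(u).astype(int); print(x,y); x0,y0=max(x-30,0),y-30
c=cv2.resize(a[y0:y0+60,x0:x0+60],None,fx=7,fy=7,interpolation=cv2.INTER_CUBIC); print(x0,y0)
r=rectify(t,.03,.42,.72,-.05,.30,1080); A=np.zeros((420,800,3),np.uint8); A[:c.shape[0],:c.shape[1]]=c; A[:r.shape[0],421:421+r.shape[1]]=r[:, :379]; cv2.imwrite("pics/p5.png",A)
E
```

```text
36.0833
[207.82453186 187.83203985]
208 188
178 158
```

View pics/p5.png

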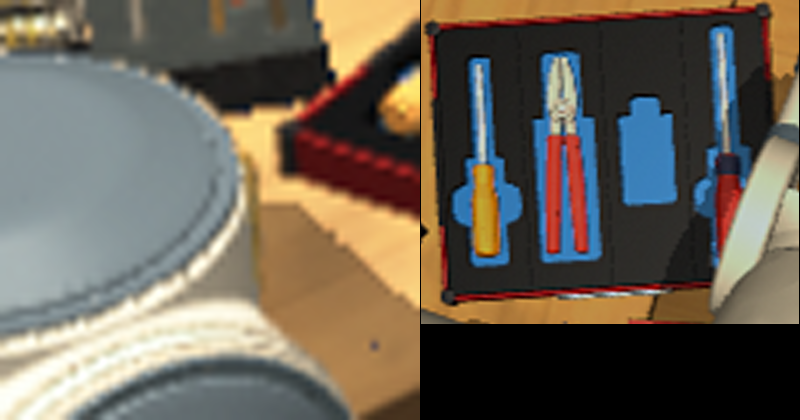

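The pliers lie properly in their cutout, jaws forward. Only a sliver of the tape shows past the shoulder, about 18 px tall, which matches roughly 65 mm. The hook centre, yaw of about 130° and right base edge all agree with the hypothesis, and closing the fingers will centre it sideways. I pick it and place it with a guarded descent.

```bash
python3 - <<'E'
from ops import *
TP=[.3628,.2563,np.radians(130)]
s=sign(TP,FT,.006); pick(TP,.006,.035,s,.2)
R=Rg(FT[2],s); y=.006; arm.move_to(pt(FT,y,.2),R); arm.move_l(pt(FT,y,.062),feed=.2)
f0=arm.current_force()
for z in np.arange(.059,.0454,-.0027):
    arm.move_l(pt(FT,y,z),feed=.06); f=arm.current_force(); print(round(z,4),np.round(f-f0,1),end=" ")
    if abs(f[2]-f0[2])>8: print("contact"); break
else:
    arm.grip(.056); arm.move_l(pt(FT,y,.12),feed=.12); q=np.array(arm.current_joint_positions()); q[1]-=10; q[0]-=45; arm.move_joints(q)
    t=arm.snapshot("top")[:,:,::-1]; cv2.imwrite("raw_t6.png",t)
    cv2.imwrite("pics/p6.png",rectify(t,.03,.36,.72,-.05,.32,1600))
print(arm.current_t(),arm.current_width())
E
```

```text
sign (np.float64(89.95014763667157), -1)
width 0.033525426903540594 force 29.998967181891203
lifted 0.033962156419740396 29.998555406928062 t 41.725
0.059 [-0.9 -0.3 -1.7] 0.0563 [-0.2 -0.5 -0.6] 0.0536 [-0.8  1.  -0.6] 0.0509 [-0.8  0.2 -0.1] 0.0482 [-0.8  0.5 -1. ] 0.0455 [-1.1  0.8 -1. ] 48.175 0.05569171617914035
```

View pics/p6.png

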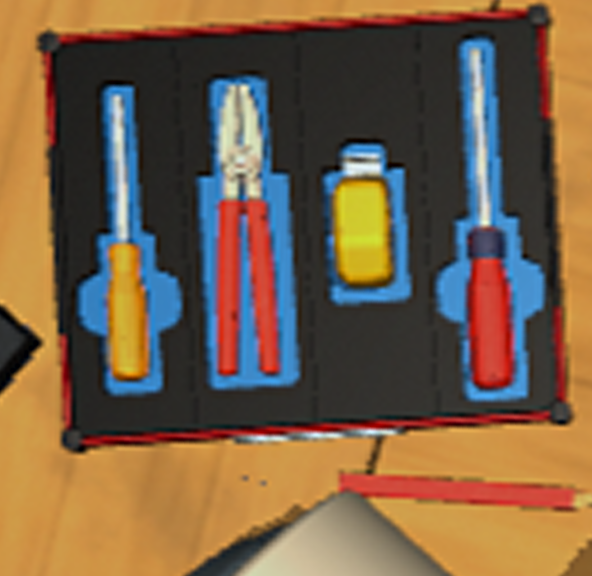

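All four tools lie in their own cutouts, the right way round, with blue floor showing round each: amber at (128,310), pliers at (245,280), tape at (363,230) and red at (490,320). The pencil hasn't moved. I hand in the job.

```bash
python3 -c "
from rig import arm
print(arm.sign_off())"
```

```text
the job is handed in; nothing more can be done
None
```

The red screwdriver, amber screwdriver, pliers and tape measure are each back in their own foam cutout, placed in that order, and the job was handed in at about 48 s; the jar and pencil were not touched.

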